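Fill the croquette tray and hold the offset cover plate level over it

ROBOT

A 7-joint arm with a two-finger parallel gripper is mounted at the origin on the work surface. World frame = base frame: x ahead of the robot, y to its left, z up, the work surface at z = 0. Lengths are in m, angles in rad, forces in N, time in s.
With the tool pointing down it reaches from about 0.4 to 0.9 m from the base axis. Payload 5.6 kg.
Tool frame: the origin (TCP) lies midway between the tips of the shut fingers; the grasp point (between the pads) lies 19 mm behind it (r.grip_point_offset is the distance from the TCP to the grasp point, in m); z points along the fingers, y is the line along which they close (so a half turn about z gives the same grasp; the last joint's range is limited). The gripper opens to 92 mm and grips with 3 to 60 N. Pads are 20 mm wide; open, the fingers measure 128 mm over their backs; the gripper's body (75 mm by 189 mm) begins 69 mm behind the grasp point.
Start: joints at [1.159, 0.468, -0.012, 1.603, 0.006, 1.071, -0.056], TCP at [0.234, -0.606, 0.215] pointing down, gripper open.
Joint ranges: [-2.53, 2.53], [-0.31, 2.02], [-1.57, 1.55], [0.28, 2.44], [-1.29, 4.43], [0.15, 1.84], [-2.92, 2.92]. Speed limits (rad/s): [2.57, 2.57, 3.14, 3.14, 3.14, 3.14, 3.14].

INTERFACE

Orientations are given as a rotation vector (axis times angle).
In Python, from workcell import r, jaws, planner, cams gives the robot as it stands. The module is installed in compiled form; this text tells all that it offers. Calls block until the motion is done:
- r.move_to(position, orientation): joint-space move of the TCP to a pose.
- r.move_linear(position, feed=0.15, rotation=None): straight line of the TCP; rotation=None keeps the orientation; feed is the mean speed in m/s.
- r.set_joints(angles): joint-space move.
- jaws.let_go() and jaws.gripper_close(): open the fingers fully, or close them until they stop; the grip force is fixed at half the most.
- r.wait(seconds).
- planner.inverse_kinematics(position, orientation): joint angles nearest the present ones, or None.
- r.get_obs(): the state.
- cams.snapshot(name): name is "scene" or "top" or "wrist"; returns the picture (400x640x3 uint8, red, green, blue); there is no depth.
- cams.camera_params(name): a dict with "mtx" (3x3 intrinsics, pixels), "world_from_camera" (4x4, takes a point from camera to world coordinates). Camera axes: x right, y up, looking along -z (the intrinsics and any distortion apply to the point x, -y, -z); pixel columns grow to the right and rows downward; lengths in m; the calibration is good to about 2 mm. A picture is of the moment at which its call begins: read the wrist's pose just before it. camera_params takes no time and is no camera call; for the wrist camera it gives the pose at the moment of the call.
A pose or a line that the arm cannot do raises r.IKError and nothing moves.
- r.sign_off(): hands the job in; it is judged then, once.
The state is a dict: "t": time; "joint_positions": joint angles; "joint_vel": joint speeds; "effort": joint torques, N m; "position": TCP position; "tcp_rot": TCP orientation; "contact_force": force on the tool from outside, world axes, zero at the start; "torque": the same for the moment, N m; "opening": opening from 0.0 (shut) to 1.0 (fully open); "gripper_force": force on a finger pad.
Only numpy, scipy, OpenCV 4.12 (cv2) and the standard library are available. Lean on these libraries where they do the work, as an engineer would, in place of code of your own. Each camera call takes 0.05 s, during which the arm holds its last target. There are 200 camera calls.

TASK

Lay the two croquettes that are out on the bench into the two empty pockets of the blue tray, one flat in each, so that all four pockets are filled. Then pick up the hold-down plate by the blue balance mark on its arm and finish still holding it there, level, centred over the tray with its edges square to the tray's, its underside about 5 cm above the croquettes. The plate must never touch the tray or the croquettes; leave the jar, the can and the bowl where they are.

Things in the scene. Friction and masses are not known exactly. Their poses are not given: they have to be found in the camera images.
- tray: blue tray fixed to the bench, 160 x 160 mm, with four square pockets (2 x 2) of 62 mm inner width, centres 78 mm apart; pocket floor 4 mm above the bench, ribs (16 mm wide) and rim (10 mm wide) 10 mm above the bench. Origin: centre of the underside; x and y run parallel to its edges, z up. Its place and yaw vary.
- pocket0 (a point): centre of the floor of the tray's pocket at (39 mm, 39 mm) in the tray's frame; empty at the start
- pocket1 (a point): centre of the floor of the tray's pocket at (39 mm, -39 mm) in the tray's frame; holds croquette_c at the start
- pocket2 (a point): centre of the floor of the tray's pocket at (-39 mm, 39 mm) in the tray's frame; holds croquette_d at the start
- pocket3 (a point): centre of the floor of the tray's pocket at (-39 mm, -39 mm) in the tray's frame; empty at the start
- croquette_a: golden-brown frozen croquette, a flat rigid disc 46 mm across and 22 mm high, about 45 g; origin at the centre of its underside, z up. Starts on the bench, between the tray and the hold-down plate.
- croquette_b: golden-brown frozen croquette, a flat rigid disc 46 mm across and 22 mm high, about 45 g; origin at the centre of its underside, z up. Starts on the bench, between the tray and the hold-down plate.
- croquette_c: golden-brown frozen croquette, a flat rigid disc 46 mm across and 22 mm high, about 45 g; origin at the centre of its underside, z up. Already lies in pocket1 of the tray; leave it in its pocket.
- croquette_d: golden-brown frozen croquette, a flat rigid disc 46 mm across and 22 mm high, about 45 g; origin at the centre of its underside, z up. Already lies in pocket2 of the tray; leave it in its pocket.
- cover: loose hold-down plate, about 0.5 kg: green plastic plate 130 x 130 x 10 mm flat on the bench; an 18 mm post at its centre carries a straight arm 12 mm wide, 52 to 70 mm above the underside, running from x = -20 mm to a dark steel ball (36 mm) at x = 178 mm. Origin: centre of the underside; x along the arm to the ball, z up. Starts left or right of the tray, arm pointing away from the robot.
- balance (a point): point where the off-centre hold-down plate balances: middle of the blue mark (24 mm long) on its arm, mid-height of the arm, at (49, 0, 61) mm in the plate's frame; 42 mm of free space lie below the arm there. Grip across the 12 mm width, from above. Axes as the plate's.
- spice_jar: bystander: jar with a red cap, 56 mm across, 90 mm high, loose on the bench; origin at the centre of its underside
- oil_can: bystander: steel can with a yellow label, 60 mm across, 100 mm high, loose on the bench; origin at the centre of its underside
- bowl: bystander: steel bowl, 100 mm across the rim, 45 mm high, loose on the bench; origin at the centre of its underside

How it is judged:
By the outcome, as a careful person would: the job done as asked, in the order asked, and still so for the second after the job is handed in, while the arm keeps its last pose, push and grip.
It also fails if it takes over 72 s, if anything falls off the work surface, if the arm or the gripper's body presses on something with over 40 N, if the wrist force passes 120 N, or if a joint passes its speed limit or range.

## Working session

There is one attempt and no reset: what is moved stays moved. The work goes in short steps, each a Python script; the robot and the scene stay as the last script left them, time stands still between calls to the robot, and variables do not carry over. Pictures are saved under pics/ and viewed, at most 10 in all, crops included, and the job is handed in when it is done.

```bash
mkdir -p pics; ls
python3 - <<'E'
from workcell import r,jaws,planner,cams
import cv2,numpy as np
for n in ["top","scene"]:
    im=cams.snapshot(n); cv2.imwrite(f"pics/{n}0.png",im[:,:,::-1])
    p=cams.camera_params(n); print(n,{k:(np.round(v,4).tolist() if not isinstance(v,str) else v) for k,v in p.items()})
o=r.get_obs(); print(o)
E
```

```text
pics
top {'mtx': [[362.2967, 0.0, 309.3523], [0.0, 362.2967, 189.9812], [0.0, 0.0, 1.0]], 'world_from_camera': [[0.0021, 0.9869, -0.1612, 0.3943], [-0.9999, 0.0001, -0.0126, 0.0005], [-0.0124, 0.1612, 0.9868, 1.3657], [0.0, 0.0, 0.0, 1.0]]}
scene {'mtx': [[363.0897, 0.0, 317.4822], [0.0, 363.0897, 192.5524], [0.0, 0.0, 1.0]], 'world_from_camera': [[-0.5788, -0.4764, 0.6618, 1.2775], [0.8151, -0.3146, 0.4865, 0.5029], [-0.0236, 0.821, 0.5704, 0.6457], [0.0, 0.0, 0.0, 1.0]]}
{'t': 0.1, 'joint_positions': array([ 1.15897655,  0.46825464, -0.01158267,  1.60352637,  0.00599373,
        1.07140708, -0.05630766]), 'joint_vel': array([ 9.17519385e-04, -5.49390955e-04,  3.69603504e-04, -3.01533116e-03,
        7.42049434e-05,  7.43933139e-04, -1.21479774e-03]), 'effort': array([ 5.18519209e-04, -5.21653819e+01, -1.25172190e-02, -2.44369876e+01,
       -5.67622797e-02,  1.40684264e-02,  5.00716669e-05]), 'position': array([ 0.23407286, -0.60582965,  0.2137601 ]), 'tcp_rot': array([-3.08686925e+00, -5.75642286e-01,  6.29498409e-04]), 'contact_force': array([-0.26442603,  0.29895422, -1.16305537]), 'torque': array([-0.03496973, -0.0068103 , -0.00786487]), 'gripper_force': 0.0, 'opening': 0.9995888918320761}
```

View pics/top0.png

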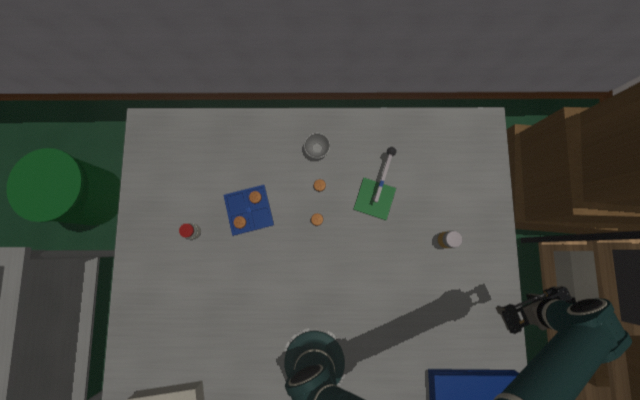

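View pics/scene0.png

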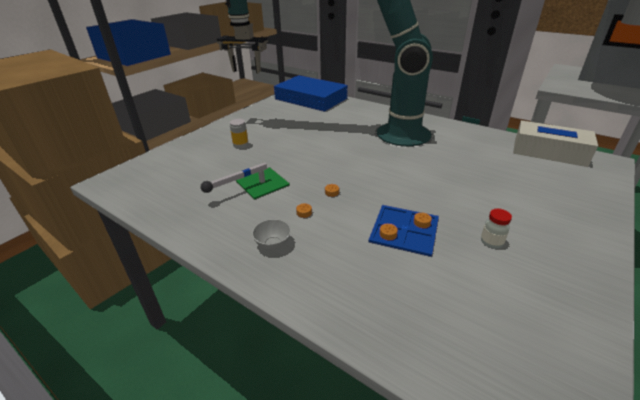

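The top view shows the tray at about (249,210) with croquettes at (255,197) and (240,222). The loose croquettes are at (320,185) and (317,219). The plate is at (375,199), with its ball at (391,152) and blue mark at about (381,184). The bowl is at (316,147), the jar at (188,231) and the can at (449,240). The scene view agrees.

```bash
cat > h.py <<'E'
from workcell import r,jaws,planner,cams
import cv2,numpy as np
from scipy.spatial.transform import Rotation as R
def down(yaw):  # tool z down, tool x along yaw direction; closes along yaw+90
    return (R.from_euler('z',yaw)*R.from_euler('x',np.pi)).as_rotvec()
def ray(p,uv,z):
    uv=np.atleast_2d(np.asarray(uv,float)); T=np.array(p["world_from_camera"])
    d=np.c_[uv,np.ones(len(uv))]@np.linalg.inv(p["mtx"]).T
    d=(d*[1,-1,-1])@T[:3,:3].T
    return T[:3,3]+d*((z-T[2,3])/d[:,2])[:,None]
def mask(im,c):
    h=cv2.cvtColor(im,cv2.COLOR_RGB2HSV)
    lo,hi={'blue':((105,150,50),(130,255,255)),'orange':((5,120,80),(22,255,255)),'green':((55,120,40),(80,255,255))}[c]
    return cv2.inRange(h,lo,hi)
def blobs(m,amin):
    cs,_=cv2.findContours(m,cv2.RETR_EXTERNAL,cv2.CHAIN_APPROX_NONE)
    return sorted([c for c in cs if cv2.contourArea(c)>=amin],key=cv2.contourArea,reverse=True)
def rect(p,c,z):  # centre, size, yaw mod 90 on plane z
    w=ray(p,c.reshape(-1,2),z)[:,:2]
    (cx,cy),s,a=cv2.minAreaRect((w*1000).astype(np.float32))
    return np.array([cx,cy])/1000,np.array(s),(a+45)%90-45
def snap(n,name=None):
    p=cams.camera_params(n); im=cams.snapshot(n)
    if name: cv2.imwrite(f"pics/{name}.png",im[:,:,::-1])
    return p,im
E
python3 - <<'E'
from h import *
np.set_printoptions(precision=4,suppress=True)
for n in ["top","scene"]:
    p=cams.camera_params(n); im=cv2.imread(f"pics/{n}0.png")[:,:,::-1].copy()
    for c,z,a in [('blue',.010,6),('orange',.022,20),('green',.010,100)]:
        for b in blobs(mask(im,c),a):
            zz=.061 if c=='blue' and cv2.contourArea(b)<100 else z
            ct,s,y=rect(p,b,zz)
            if 0.3<ct[0]<1 and abs(ct[1])<.6: print(n,c,cv2.contourArea(b),ct,s,y)
    if n=="top": print("ball",ray(p,(391,152),.061),"bowl",ray(p,(316,147),.03),"jar",ray(p,(188,231),.09),"can",ray(p,(454,239),.1))
for xy in [(.55,.0),(.65,.2),(.6,-.2)]:
  for yw in (-np.pi/2,0,np.pi/2,np.pi):
    q=planner.inverse_kinematics([*xy,.35],down(yw)); print(xy,yw,q)
T=cams.camera_params("wrist")["world_from_camera"]; o=r.get_obs()
W=np.eye(4);W[:3,:3]=R.from_rotvec(o["tcp_rot"]).as_matrix();W[:3,3]=o["position"]
print(np.linalg.inv(W)@T, cams.camera_params("wrist")["mtx"])
E
```

```text
top blue 1280.5 [0.5412 0.2491] [151.2075 151.3133] 14.553203582763672
top orange 86.0 [ 0.5048 -0.0091] [37.0956 40.8069] 0.07230139523744583
top orange 84.5 [ 0.6328 -0.0186] [37.6939 38.2412] -0.015289306640625
top orange 84.0 [0.4933 0.277 ] [37.0958 40.9692] 0.05880694091320038
top orange 80.5 [0.5872 0.2217] [38.1934 37.6312] 1.3813145160675049
ball [[ 0.7499 -0.2848  0.061 ]] bowl [[ 0.7783 -0.0074  0.03  ]] jar [[0.4564 0.4434 0.09  ]] can [[ 0.4299 -0.4823  0.1   ]]
scene blue 2013.0 [0.5478 0.2509] [162.8395 156.4229] 14.427363395690918
scene blue 20.5 [ 0.6291 -0.2446] [34.9279 15.4686] 44.84482955932617
scene orange 197.0 [0.5966 0.2253] [60.6553 41.2313] 25.336565017700195
scene orange 176.5 [0.5025 0.2812] [62.2161 39.6223] 22.98237419128418
scene orange 156.0 [ 0.6474 -0.0112] [60.775  42.6798] 36.220916748046875
scene orange 148.0 [ 0.4136 -0.5014] [118.8381  58.0278] -39.62499237060547
scene orange 129.0 [ 0.5188 -0.0018] [64.5303 39.9338] 33.334110260009766
scene green 736.0 [ 0.5901 -0.2235] [131.7733 128.721 ] -18.84619140625
(0.55, 0.0) -1.5707963267948966 [-1.08
[... 510 characters left out ...]
 -0.8874  1.309   0.4475  1.4482 -0.6603]
(0.65, 0.2) 3.141592653589793 [ 0.1346  0.5488 -0.7686  1.3134  0.3753  1.4248  0.9584]
(0.6, -0.2) -1.5707963267948966 [ 0.2245  0.3385  0.0595  1.4837 -0.0204  1.32   -2.8559]
(0.6, -0.2) 0 [ 0.4166  0.3529 -0.1998  1.4694  0.0708  1.3263 -1.3591]
(0.6, -0.2) 1.5707963267948966 [ 0.6003  0.3847 -0.4564  1.456   0.1707  1.3402  0.1338]
(0.6, -0.2) 3.141592653589793 [ 0.7643  0.4357 -0.7035  1.4446  0.2827  1.3641  1.62  ]
[[ 0.      0.9674  0.2531  0.0716]
 [ 1.     -0.0001  0.      0.0003]
 [ 0.      0.2531 -0.9674 -0.1707]
 [ 0.      0.      0.      1.    ]] [[287.9067   0.     324.4923]
 [  0.     287.9067 191.9796]
 [  0.       0.       1.    ]]
```

```bash
cat >> h.py <<'E'
np.set_printoptions(precision=4,suppress=True)
def circ(p,c,z):
    w=ray(p,c.reshape(-1,2),z)[:,:2]
    (cx,cy),rad=cv2.minEnclosingCircle((w*1000).astype(np.float32)); return np.array([cx,cy])/1000,rad
def look(xy,yaw,z,name):
    r.move_to([*xy,z],down(yaw)); r.wait(.2); p,im=snap("wrist",name)
    for c,zz,a in [('blue',.010,40),('orange',.022,150),('green',.010,300)]:
        for b in blobs(mask(im,c),a):
            m=cv2.moments(b); uv=np.array([m['m10'],m['m01']])/m['m00']
            print(name,c,cv2.contourArea(b),uv.round(0),*rect(p,b,.070 if c=='blue' and cv2.contourArea(b)<2000 else zz),*(circ(p,b,zz) if c=='orange' else ()))
    return p,im
E
python3 - <<'E'
from h import *
q=r.get_obs()["joint_positions"].copy(); q[0]=0.1; q[2]=0; q[6]=-1.5; r.set_joints(q)
look((.58,-.21),-.33,.25,"w1")
look((.55,.15),0,.25,"w2")
o=r.get_obs(); print(o["t"],o["joint_positions"],o["position"])
cv2.imwrite("pics/both.png",np.hstack([cv2.resize(cv2.imread(f"pics/w{i}.png"),(400,250)) for i in (1,2)]))
E
```

```text
w1 blue 1564.0 [ 51. 244.] [0.6148 0.1756] [146.6091  62.6442] -8.905998229980469
w1 blue 146.5 [338. 127.] [ 0.6311 -0.2428] [10.7546 19.7718] -18.28021240234375
w1 orange 1041.5 [534. 204.] [ 0.433  -0.4809] [59.5149 62.073 ] -42.43911361694336 [ 0.4275 -0.4868] 37.84162902832031
w1 orange 814.0 [188. 174.] [ 0.6352 -0.0239] [49.4465 42.999 ] -10.506416320800781 [ 0.6368 -0.0239] 25.113874435424805
w1 orange 657.0 [132. 299.] [0.4781 0.1481] [ 33.8058 113.1762] 42.44148254394531 [0.4711 0.1417] 56.612876892089844
w1 orange 469.5 [ 57. 248.] [0.5988 0.2145] [58.4655 26.2539] -18.725608825683594 [0.5934 0.2166] 29.960636138916016
w1 orange 235.0 [522. 304.] [ 0.2774 -0.4343] [ 22.5456 104.3519] -3.0431747436523438 [ 0.2778 -0.4263] 52.2648811340332
w1 green 6590.0 [336. 159.] [ 0.585  -0.2278] [126.7313 126.6217] -18.550521850585938
w2 blue 10179.5 [257. 165.] [0.5424 0.2488] [156.838  158.4373] 14.571282386779785
w2 orange 953.0 [448. 106.] [ 0.6348 -0.0156] [43.2134 47.626 ] 6.952141761779785 [ 0.6345 -0.0159] 24.328447341918945
w2 orange 896.0 [534. 352.] [ 0.2412 -0.0924] [555.6246  14.1668] -0.14111328125 [ 0.2382 -0.0924] 277.8420715332031
w2 orange 791.0 [270. 141.] [0.5899 0.2229] [43.2159 43.4053] 43.239051818847656 [0.5887 0.2227] 22.62933349609375
w2 orange 778.0 [133. 302.] [0.3366 0.4485] [ 46.6251 114.4789] -18.92021942138672 [0.3353 0.4449] 57.589691162109375
w2 orange 755.5 [432. 198.] [ 0.5082 -0.0063] [45.8876 46.1151] 4.459599018096924 [ 0.509  -0.0065] 24.89433479309082
w2 orange 697.0 [236. 206.] [0.4973 0.2767] [42.0822 47.3889] 10.618078231811523 [0.496  0.2764] 24.533252716064453
w2 orange 669.5 [516. 303.] [ 0.3343 -0.1503] [111.9676  44.644 ] 17.444551467895508 [ 0.334  -0.1484] 56.5330810546875
w2 green 6807.0 [582. 141.] [ 0.5859 -0.2248] [131.6132 128.1053] -18.585983276367188
4.8583 [-0.2318  0.3043 -0.1121  1.7595  0.0383  1.08   -1.9297] [0.5504 0.1489 0.2499]
```

View pics/both.png

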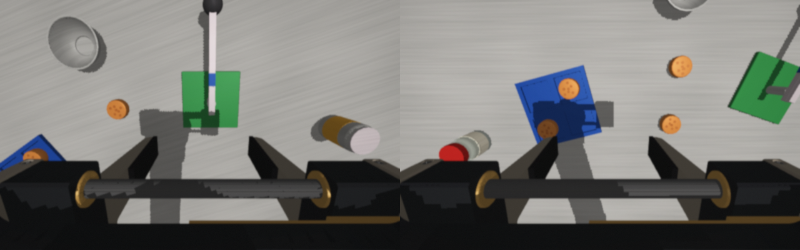

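The wrist views confirm the layout. The tray is at (257,165) in w2, yaw 14.6°, measuring about 158 mm. The loose croquettes are at (448,106) and (432,198), about 46 mm across, and the plate is about 130 mm with yaw -18.5°.

Next I'll place the croquettes, gripping along the empty diagonal so the opening fingers clear the neighbours.

Run:
```python
from h import *
ty=np.radians(14.57); t=np.array([.5424,.2490]); d=.0552*np.array([np.cos(ty+np.pi/4),np.sin(ty+np.pi/4)])
yaw=ty-np.pi/4
jobs=[((.634,-.0175),t+d),((.5075,-.0075),t-d)]
for s,g in jobs: print(s,g,planner.inverse_kinematics([*s,.01],down(yaw)),planner.inverse_kinematics([*g,.0145],down(yaw)))
for i,(s,g) in enumerate(jobs):
    r.move_to([*s,.10],down(yaw)); r.move_linear([*s,.010],feed=.12)
    jaws.gripper_close(); o=r.get_obs(); print("grip",o["opening"]*92,o["gripper_force"],o["position"],o["t"])
    if abs(o["opening"]*92-46)>4: r.wait(0); print("bad grip"); break
    r.move_linear([*s,.10],feed=.15)
    r.move_to([*g,.10],down(yaw)); r.move_linear([*g,.0145],feed=.08)
    o=r.get_obs(); print("at",o["position"],o["contact_force"],o["opening"]*92)
    jaws.let_go(); r.move_linear([*g,.10],feed=.15); print(r.get_obs()["t"])
look((.50,.22),ty,.25,"w3")
p,im=snap("top","top1"); 
for c,zz,a in [('orange',.026,40),('green',.010,200),('blue',.01,200)]:
    for b in blobs(mask(im,c),a): print("top",c,*rect(p,b,zz))
print(r.get_obs()["t"])
```

```text
(0.634, -0.0175) [0.5704 0.2966] [-0.0485  0.696   0.0319  1.7606 -0.0323  0.6855 -2.101 ] [-0.48    0.7032 -0.0711  1.7315  0.0706  0.7093 -2.6898]
(0.5075, -0.0075) [0.5144 0.2014] [-0.0638  0.5491  0.0154  2.0734 -0.0162  0.5191 -2.1385] [-0.3944  0.5932 -0.0498  1.9617  0.0502  0.5878 -2.5793]
grip 45.17337990789549 30.000198483467102 [ 0.634  -0.0176  0.01  ] 7.475
at [0.5708 0.2968 0.0149] [ 0.2431  0.9452 -0.7705] 45.05080375742135
12.1917
grip 45.123507184395685 30.000329911708832 [ 0.5074 -0.0076  0.0101] 15.0417
at [0.5148 0.2016 0.0148] [-0.2499  0.0132 -0.4131] 44.833011501246894
19.3917
w3 blue 12799.5 [311. 129.] [0.5421 0.2495] [155.2569 157.3894] 14.505181312561035
w3 orange 943.5 [538. 352.] [ 0.2615 -0.0946] [ 14.1944 560.241 ] 14.471720695495605 [ 0.2606 -0.0948] 280.1866760253906
w3 orange 870.5 [282. 101.] [0.5729 0.2958] [42.8304 42.1706] 13.147528648376465 [0.5727 0.2958] 21.9870548248291
w3 orange 854.5 [338. 103.] [0.5895 0.2239] [41.5037 42.2993] 14.50068473815918 [0.5889 0.2236] 22.072715759277344
w3 orange 761.0 [282. 161.] [0.4949 0.278 ] [42.417  44.1487] -31.91510009765625 [0.4949 0.278 ] 22.593427658081055
w3 orange 739.0 [339. 161.] [0.5145 0.2021] [43.227  41.6918] 14.497859954833984 [0.515  0.2027] 22.378353118896484
w3 orange 721.5 [516. 303.] [ 0.3658 -0.1242] [112.3153  46.4864] 33.37107849121094 [ 0.3646 -0.1222] 56.57464599609375
w3 orange 714.5 [134. 303.] [0.2158 0.4538] [ 44.4906 111.9967] -3.4025039672851562 [0.2153 0.4487] 56.5682258605957
w3 green 4303.5 [615. 188.] [ 0.5851 -0.2237] [132.6434 127.9772] -18.67015838623047
top orange [ 0.5311 -1.0716] [239.6375  24.2372] -2.3723297119140625
top orange [ 0.9152 -1.0022] [81.868  36.3532] -0.16730499267578125
top orange [ 0.8579 -0.789 ] [27.2578 56.7322] 26.492889404296875
top green [0.6351 0.9632] [442.0199 292.0541] -3.3728713989257812
top blue [-0.069 -0.564] [ 90.486  327.8793] 0.39076340198516846
20.3917
```

View pics/w3.png

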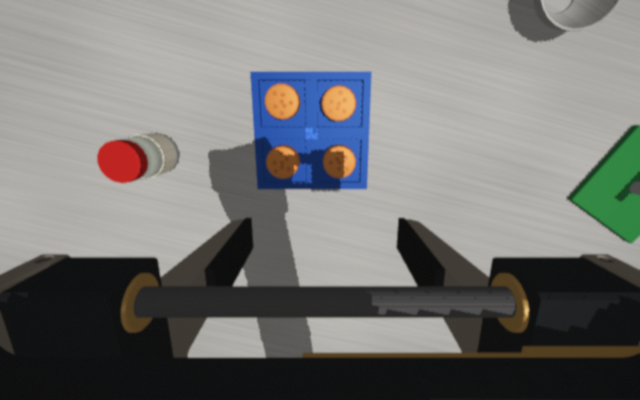

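The wrist view shows all four pockets filled, with the croquettes flat at (282,101), (338,103), (282,161) and (339,161). Next is a close look at the balance mark.

Run:
```python
from h import *
p,im=look((.6312,-.2428),np.radians(-18.5),.20,"w4")
b=[b for b in blobs(mask(im,'blue'),40) if cv2.contourArea(b)<2000]
for c in b: m=cv2.moments(c); print(ray(p,np.array([m['m10'],m['m01']])/m['m00'],.070))
print(r.get_obs()["t"])
```

```text
w4 blue 188.5 [327. 185.] [ 0.6311 -0.2433] [11.8403 20.9763] -18.375381469726562
w4 orange 641.0 [133. 298.] [0.5481 0.0666] [31.5149 98.9657] 42.164894104003906 [0.5426 0.0616] 49.525115966796875
w4 orange 605.5 [547. 250.] [ 0.4457 -0.4953] [77.283  23.5937] -19.58599090576172 [ 0.436  -0.4918] 38.6417121887207
w4 orange 263.0 [522. 306.] [ 0.3743 -0.4439] [18.7244 87.8375] -3.3543319702148438 [ 0.3747 -0.4374] 44.00089645385742
w4 green 7429.0 [326. 208.] [ 0.5857 -0.2281] [127.2282 125.8933] -18.378494262695312
[[ 0.632  -0.2436  0.07  ]]
22.4
```

View pics/w4.png

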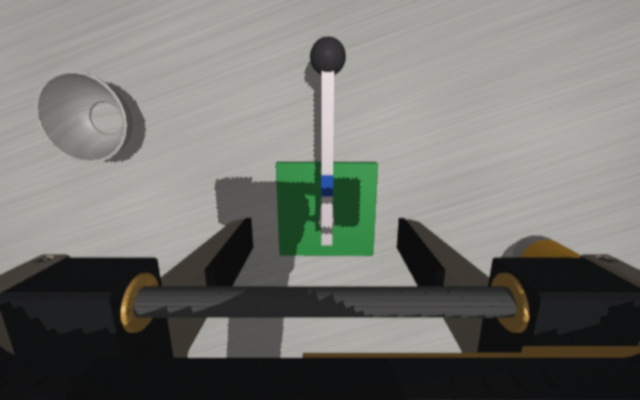

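The mark is at (327,185) between the fingers and the arm is straight. The plate is 49 mm behind the mark, as it should be. Gripping now.

Run:
```python
from h import *
y=np.radians(-18.4); b=np.array([.6313,-.2431])
r.move_linear([*b,.042],feed=.12); o0=r.get_obs()
jaws.gripper_close(); o=r.get_obs(); print("grip",o["opening"]*92,o["gripper_force"],o["position"],o["contact_force"])
r.move_linear([*b,.062],feed=.04); r.wait(.4); o=r.get_obs(); print(o["contact_force"],o["torque"],o["opening"]*92)
r.move_linear([*b,.172],feed=.08); r.wait(.3); o=r.get_obs(); print(o["contact_force"],o["torque"],o["t"])
p,im=snap("scene","s2"); p2,im2=snap("wrist","w5")
cv2.imwrite("pics/hold.png",np.vstack([im[100:260,140:460],im2[::2,::2]])[:,:,::-1])
```

```text
grip 11.580076365913195 29.99988555908203 [ 0.6312 -0.2433  0.042 ] [ 0.3705 -0.022  -0.3399]
[-0.036  -0.8748 -6.2038] [ 0.055   0.0127 -0.0177] 11.829535872123587
[ 0.066  -0.3595 -5.6136] [0.0913 0.0584 0.0297] 27.925
```

View pics/hold.png

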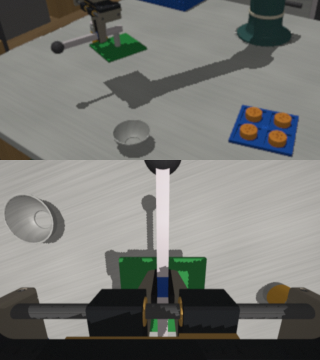

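The arm is clear of the bench and looks level, with the grip on the blue mark. The wrist moment is near zero. Carrying it over the tray.

```bash
cat > chk.py <<'E'
from h import *
def proj(p,X):
    T=np.linalg.inv(p["world_from_camera"]); c=(np.c_[X,np.ones(len(X))]@T.T)[:,:3]*[1,-1,-1]
    u=c@p["mtx"].T; return u[:,:2]/u[:,2:]
def plate(pts):  # plate-frame points -> world under a perfect grip
    o=r.get_obs(); M=R.from_rotvec(o["tcp_rot"]).as_matrix()
    return (np.array(pts)-[49,0,61])/1000*[1,-1,-1]@M.T+o["position"]-M[:,2]*r.grip_point_offset
E
python3 - <<'E'
from chk import *
ty=np.radians(14.53); t=np.array([.5423,.2492]); g=t+.049*np.array([np.cos(ty),np.sin(ty)])
r.move_linear([*g,.172],feed=.12,rotation=down(ty)); r.wait(.5)
r.move_linear([*g,.118],feed=.05); r.wait(.5)
o=r.get_obs(); print(o["position"],o["contact_force"],o["torque"],o["opening"]*92,o["t"], R.from_rotvec(o["tcp_rot"]).as_matrix().round(4))
C=[[178,0,61],[65,65,10],[65,-65,10],[-65,-65,10],[-65,65,10],[-65,65,0],[65,65,0]]
W=plate(C); print(W)
for n in ("scene","wrist","top"):
    p,im=snap(n,"f_"+n); print(n,proj(p,W).round(1).tolist())
    for b in blobs(mask(im,'green'),150): print(cv2.contourArea(b),cv2.approxPolyDP(cv2.convexHull(b),3,True).reshape(-1,2).tolist())
a=cv2.imread("pics/f_scene.png")[150:300,300:500]; b=cv2.imread("pics/f_wrist.png")
cv2.imwrite("pics/final.png",np.vstack([cv2.resize(a,(640,480),interpolation=2)[:,:],b[:110]]))
E
```

```text
[0.5897 0.2615 0.118 ] [-0.2281  0.3017 -6.5755] [-0.0324 -0.0408  0.0044] 11.886622813118954 34.625 [[ 0.968   0.2509  0.0001]
 [ 0.2509 -0.968   0.    ]
 [ 0.0001 -0.     -1.    ]]
[[0.7146 0.2939 0.1367]
 [0.5889 0.3284 0.0857]
 [0.6215 0.2026 0.0857]
 [0.4957 0.17   0.0857]
 [0.4631 0.2958 0.0857]
 [0.4631 0.2958 0.0757]
 [0.5889 0.3284 0.0757]]
scene [[397.0, 232.4], [431.3, 225.0], [377.3, 213.8], [388.1, 186.2], [437.0, 195.0], [436.4, 198.1], [430.6, 228.2]]
646.0 [[435, 196], [429, 227], [405, 222], [418, 193]]
418.0 [[389, 188], [397, 189], [399, 210], [395, 219], [379, 216]]
242.5 [[85, 369], [81, 384], [73, 391], [57, 394], [48, 383], [63, 366]]
wrist [[324.0, -12.1], [235.3, 195.4], [413.1, 195.4], [401.1, 343.7], [247.4, 343.7], [250.3, 335.0], [239.2, 191.9]]
3390.0 [[310, 194], [311, 217], [273, 257], [242, 256], [240, 195]]
3362.0 [[339, 194], [410, 196], [406, 257], [375, 257], [338, 217]]
299.0 [[346, 317], [350, 341], [338, 342], [336, 321]]
291.5 [[311, 317], [313, 341], [300, 341], [302, 318]]
top [[230.1, 156.3], [222.4, 193.9], [257.7, 185.0], [266.0, 220.0], [230.2, 229.2], [230.8, 229.4], [223.1, 194.4]]
6696.5 [[10, 171], [33, 150], [59, 149], [114, 174], [118, 179], [116, 213], [96, 225], [25, 219], [14, 211], [7, 198]]
303.5 [[260, 199], [265, 219], [253, 223], [245, 203]]
```

View pics/final.png

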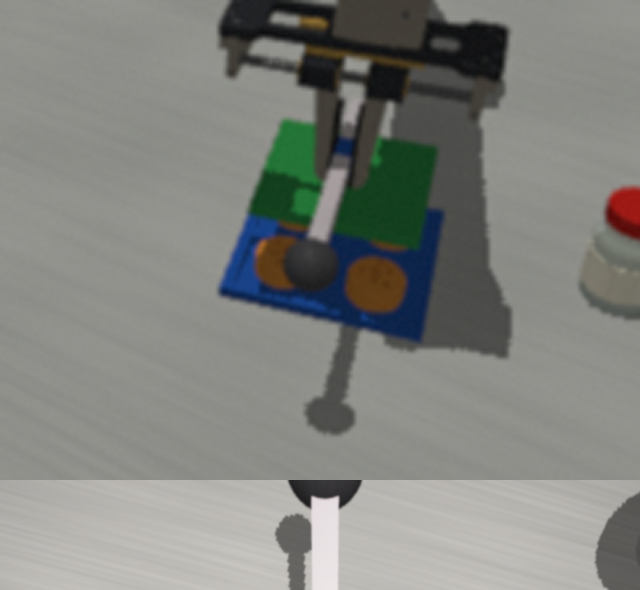

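The scene view shows the plate level and square over the tray, with all four croquettes below it. The ball appears at (397,232), where a perfect grip predicts (397.0,232.4), and the visible plate corners agree to about 1–3 px. The underside is at 0.076 m, 50 mm above the croquettes.

```bash
python3 -c "
from workcell import r
print(r.get_obs()['t'],r.sign_off())"
```

```text
the job is handed in; nothing more can be done
34.775 None
```

I've handed the job in at 34.8 s: all four pockets are filled, and the arm is holding the plate by its balance mark, level and square over the tray, about 5 cm above the croquettes.

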